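# Fill the last pocket of the bathroom box and sweep its lid over

### The job

One pocket of the wooden bathroom box is still empty. Take the squat, narrow stoppered jar, the only one of the three jars that fits it without standing above the rim, lower it upright to the pocket's floor and let go without dropping it. Then check that nothing stands proud by sliding the half-lid all the way across that half of the box, as far as it goes, and let go of it.

Things in the scene. Friction and masses are not known exactly. Their poses are not given: they have to be found in the camera images.
- jar_stopper (a point): Centre of the squat jar's steel stopper, z up. Loose jar, 110 to 220 g: round dark-grey body 64 mm wide, 36 mm tall, flat top; on it a fixed round stopper 26 mm wide, 32 mm tall, to lift it by. 68 mm tall in all; this point is 52 mm above the underside, 16 mm above the body's top. Bystanders: a like jar 108 mm tall, a like jar 112 mm wide, a plain tumbler.
- pocket (a point): Centre of the empty pocket's floor, 8 mm above the work surface, in a fixed wooden box 222 x 300 mm, rim 82 mm high; axes as the box, z up, y along the box, the way the lid slides. Pocket 100 x 100 mm, 74 mm below the rim; outer walls (-x, +y) reach the rim, inner walls end 19 mm lower; packed goods beyond them are below the rim. Box middle: 50 mm to +x, 95 mm to -y.
- lid_handle (a point): Middle of the steel bar handle on the sliding half-lid, 14 mm above the lid's top, axes as the pocket's. Bar 60 mm (x) by 16 mm (y), 28 mm tall. Lid: wood panel 208 x 150 x 6 mm in guides, top 91 mm above the work surface, underside 3 mm above the rim, handle in its middle. It starts over the other half, clear of the pocket, slides along the box's y with about 2 N.
- lid (a joint): Travel of the half-lid along the box's +y, in m: 0 to 0.03 at the start (pocket open), 0.15 at its stop (the pocket's half fully covered).
Things that resemble listed ones, but are neither listed nor needed, are in the scene too. What is shaped like the part that bears jar_stopper but green is not meant.

How it is judged:
By the outcome, as a careful person would: the job done as asked, in the order asked, and still so for the second after the job is handed in, with the robot touching nothing.
It also fails if it takes over 45 s, if anything falls off the work surface, if the arm or the gripper's body presses on something with over 40 N, if the wrist force passes 120 N, or if a joint passes its speed limit or range.

### The arm

A 6-joint arm with a two-finger parallel gripper is mounted at the origin on the work surface. World frame = base frame: x ahead of the robot, y to its left, z up, the work surface at z = 0. Lengths are in m, angles in rad, forces in N, time in s.
With the tool pointing down it reaches from about 0.375 to 0.925 m from the base axis. Payload 5.7 kg.
Tool frame: the origin (TCP) lies midway between the tips of the shut fingers; the grasp point (between the pads) lies 19 mm behind it; z points along the fingers, x is the direction in which the jaws open and shut, and the axes are right-handed (so a half turn about z gives the same grasp; the last joint's range is limited). The gripper opens to 85 mm and grips with 20 to 120 N. Pads are 22 mm wide; open, the fingers measure 114 mm over their backs; the gripper's body (76 mm by 85 mm) begins 54 mm behind the grasp point. The pads swing forward as they close: fully open they stand 13 mm farther back than shut.
Start: joints at [-0.115, 0.359, 1.51, -0, 1.272, -0.115], TCP at [0.6, -0, 0.231] pointing down, gripper open.
Joint ranges: [-2.97, 2.97], [-1.01, 2.36], [0.21, 2.38], [-0.96, 4.11], [0.2, 2.71], [-2.98, 2.98]. Speed limits (rad/s): [2.39, 2.39, 3.14, 3.14, 3.14, 3.14].

### API

Orientations are given as a unit quaternion [w, x, y, z].
In Python, from plant import bot gives the robot as it stands.
- The arm moves only by the shell command python3 -m handwheel 'ROWS' [FORCE]. ROWS is JSON, a list of rows, each a list of 7 numbers: the turn, a rotation vector about the tool's x, y, z in units of 6 degrees (1.0 is 6 degrees), then the shift along the tool's x, y, z in mm, then the closure, from 0 (fully open) to 1 (shut). In form: [[wx, wy, wz, x, y, z, fingers], ...]. A call has exactly 5 rows; each row is the pose to reach, as a shift and turn from the pose commanded when the call began, along the tool's axes at that moment; what a row does not reach only later rows make up. A row lasts 1/12 s, in which the tool goes at most 41.7 mm and 7.16 degrees, less where a joint would pass 70% of its speed; a pose out of reach is approached as far as the arm can. A call with a gripper value outside its range is refused whole. The fingers move at their own pace and stop on an object; FORCE is the grip in N (left out, the last holds). Time passes only in rows, so rows that repeat a pose let the fingers close, or fill a call up. It gives the time, the measured TCP pose, the force and the opening at its end, in the units of the state.
- bot.read_state(): the state, without advancing time (a new reading comes with each control period).
- bot.capture(name): name is "scene" or "side" or "wrist"; returns the picture (384x512x3 uint8, red, green, blue); there is no depth.
- bot.camera_model(name): a dict with "fov_y" (degrees; the focal length in pixels is half the picture's height over the tangent of half this angle, whatever the lens; pixels are square), "cx", "cy" (the principal point, pixels), "view" (4x4, takes a point from world to camera coordinates); the wrist camera has in their place "hand_eye" (4x4, takes a point from camera to tool coordinates, whose origin is the TCP and whose axes are the tool frame's). Camera axes: x right, y up, looking along -z (the intrinsics and any distortion apply to the point x, -y, -z); pixel columns grow to the right and rows downward; lengths in m; the calibration is good to about 2 mm. A picture is of the moment at which its call begins: read the wrist's pose just before it. camera_model takes no time and is no camera call.
- bot.finish_job(): hands the job in, once; it reports no verdict.
Trained networks look in the newest picture that a camera, given by its name, has taken for a name from the list of things; names that differ only in an ending like _2 or _b are one class to them, and where a whole thing is asked for, a point or a joint stands for the part that bears it (a point fixed in the world has none). Each returns a list of dicts, best first, with "score" (0 to 1); they miss things now and then, are a little off and sometimes report something else, mostly with a low value. They report only what shows in the picture. A call takes as long as a camera call. They do not tell look-alikes from the thing itself.
- bot.search_frame(camera, label): "point" ([row, column] in pixels, amid what is visible of it).
- bot.masks_of(camera, label): "region" (384x512 bool, what is visible of it) and "point" ([row, column] in pixels, amid what is visible of it).
The state is a dict: "clock": time; "joint_pos": joint angles; "joint_velocities": joint speeds; "tau": joint torques, N m; "eef_pos": TCP position; "ee_rot": TCP orientation; "force": force on the tool from outside, world axes, zero at the start; "wrist_torque": the same for the moment, N m; "gripper_width": finger opening in m.
Only numpy, scipy, OpenCV 4.12 (cv2) and the standard library are available. Lean on these libraries where they do the work, as an engineer would, in place of code of your own. Each camera call takes 0.05 s, during which the arm holds its last target. There are 200 camera calls.

## Working session

There is one attempt and no reset: what is moved stays moved. The work goes in short steps, Python scripts to look and compute and a shell command to move; the robot and the scene stay as the last step left them, time stands still between calls to the robot, and variables do not carry over. Pictures are saved under pics/ and viewed, about 8 in all and at most 12, crops included, and the job is handed in when it is done.

```bash
mkdir -p pics; ls; python3 - <<'E'
from plant import bot
import cv2,numpy as np
s=bot.read_state();print(s)
ims=[]
for n in("scene","side","wrist"):
    im=bot.capture(n);cv2.imwrite(f"pics/a_{n}.png",im[:,:,::-1]);
    m=bot.camera_model(n);print(n,{k:np.round(v,4).tolist() if not isinstance(v,str) else v for k,v in m.items()})
    for l in("jar_stopper","pocket","lid_handle","lid"):
        print(l,[(np.round(d["point"]).tolist(),round(d["score"],2)) for d in bot.search_frame(n,l)])
E
```

```text
pics
{'clock': 0.0, 'joint_pos': array([-1.15082759e-01,  3.59525943e-01,  1.51145787e+00,  3.21414890e-05,
        1.27250050e+00, -1.15111318e-01]), 'joint_velocities': array([-0.00011522, -0.00014664,  0.00074816,  0.00055336,  0.00169474,
       -0.00146557]), 'tau': array([ 1.96551155e-03, -5.27614331e+01, -2.78626120e+01, -6.37880498e-05,
        1.32890840e-02, -2.81424428e-05]), 'eef_pos': array([5.99306103e-01, 9.44135940e-05, 2.30431447e-01]), 'ee_rot': array([-1.23876684e-04,  9.99999553e-01,  9.54173568e-06, -9.37805750e-04]), 'force': array([ 0.45924961, -0.62062463,  0.38881967]), 'wrist_torque': array([ 0.02656275,  0.01741674, -0.06255708]), 'gripper_width': 0.0855465865855093}
scene {'fov_y': 45.2443, 'cx': 255.3887, 'cy': 197.196, 'view': [[0.6636, 0.748, -0.0144, -0.438], [-0.5304, 0.484, 0.696, 0.1729], [0.5276, -0.4542, 0.7179, -1.6095], [0.0, 0.0, 0.0, 1.0]]}
jar_stopper [([190.0, 328.0], 0.81), ([179.0, 364.0], 0.56)]
pocket [([252.0, 196.0], 0.73)]
lid_handle [([253.0, 186.0], 0.82)]
lid []
side {'fov_y': 49.4537, 'cx': 262.5671, 'cy': 195.1372, 'view': [[0.8293, -0.5588, -0.0038, -0.3714], [0.3842, 0.5651, 0.7301, -0.3453], [-0.4059, -0.6069, 0.6833, -0.7209], [0.0, 0.0, 0.0, 1.0]]}
jar_stopper [([131.0, 236.0], 0.82)]
pocket [([279.0, 344.0], 0.59)]
lid_handle [([274.0, 349.0], 0.57)]
lid [([279.0, 354.0], 0.95)]
wrist {'fov_y': 64.7693, 'cx': 253.549, 'cy': 194.7876, 'hand_eye': [[1.0, -0.0005, 0.0, -0.0001], [-0.0004, -0.9634, -0.268, -0.068], [0.0001, 0.268, -0.9634, -0.1424], [0.0, 0.0, 0.0, 1.0]]}
jar_stopper []
pocket [([236.0, 192.0], 0.57)]
lid_handle [([288.0, 236.0], 0.95)]
lid [([292.0, 234.0], 0.92), ([233.0, 189.0], 0.68)]
```

```bash
python3 - <<'E'
import cv2,numpy as np
a=[cv2.imread(f"pics/a_{n}.png") for n in("scene","side","wrist")]
cv2.imwrite("pics/a_all.png",np.vstack([np.hstack(a[:2])]) )
E
```

```text
(no output)
```

View pics/a_scene.png

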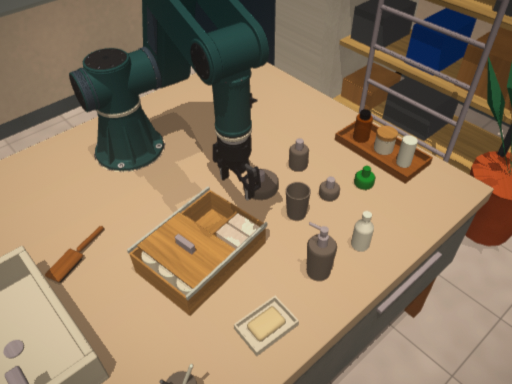

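View pics/a_side.png

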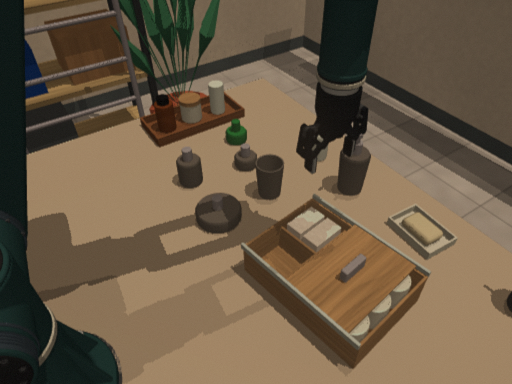

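View pics/a_wrist.png

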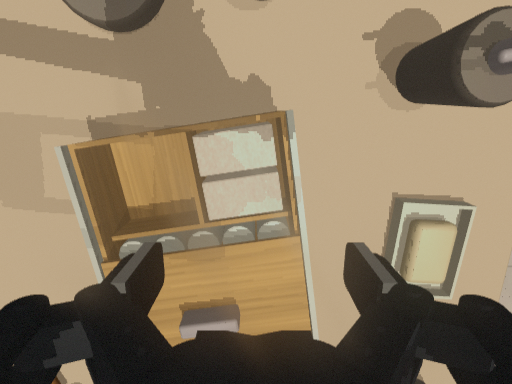

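The squat jar is at scene (190,329) / side (158,246), with the tall jar, wide jar, tumbler and green jar next to it. The box's open pocket is at the upper left of the wrist view, with the lid over the near half. I'll measure these next.

```bash
cat > h.py <<'E'
from plant import bot
import cv2,numpy as np
from scipy.spatial.transform import Rotation as R
from scipy.optimize import least_squares
def Rq(q): return R.from_quat([q[1],q[2],q[3],q[0]]).as_matrix()
def cam(n,s=None):
    m=bot.camera_model(n);f=192/np.tan(np.radians(m["fov_y"])/2)
    if n=="wrist":
        T=np.eye(4);T[:3,:3]=Rq(s["ee_rot"]);T[:3,3]=s["eef_pos"];C=T@m["hand_eye"]
    else: C=np.linalg.inv(m["view"])
    return C,f,m["cx"],m["cy"]
def proj(c,P):
    C,f,cx,cy=c;p=(np.atleast_2d(P)-C[:3,3])@C[:3,:3]
    return np.c_[cx+f*p[:,0]/-p[:,2],cy-f*p[:,1]/-p[:,2]]  # col,row
def hit(c,col,row,z):
    C,f,cx,cy=c;d=C[:3,:3]@np.array([(col-cx)/f,-(row-cy)/f,-1]);o=C[:3,3]
    return o+d*(z-o[2])/d[2]
E
python3 - <<'E'
from h import *
s=bot.read_state()
for n in("scene","side"):
    bot.capture(n);c=cam(n)
    for d in bot.masks_of(n,"jar_stopper"):
        r,cc=np.nonzero(d["region"]);print(n,round(d["score"],2),np.round(d["point"]),r.min(),r.max(),cc.min(),cc.max(),r.size,hit(c,(cc.min()+cc.max())/2,(r.min()+r.max())/2,.03).round(4),hit(c,cc.mean(),r.mean(),.028).round(4))
    for lab,ps in dict(tall=(299,158),wide=(262,185),tumbler=(297,200)).items():
        if n=="scene":print(lab,hit(c,*ps,.04).round(3))
# box in wrist & others
w=cam("wrist",s)
for p in ((62,147),(292,111),(211,320)): print(p,hit(w,*p,.095).round(4))
im=cv2.imread("pics/a_wrist.png")[90:350,40:340]
cv2.imwrite("pics/b.png",cv2.resize(im,None,fx=2.3,fy=2.3,interpolation=cv2.INTER_CUBIC))
E
```

```text
scene 0.94 [180. 361.] 166 189 354 375 372 [0.6637 0.4545 0.03  ] [0.6663 0.4521 0.028 ]
scene 0.71 [191. 331.] 177 201 318 339 413 [0.6223 0.3334 0.03  ] [0.6245 0.3337 0.028 ]
tall [0.468 0.361 0.04 ]
wide [0.48  0.188 0.04 ]
tumbler [0.597 0.222 0.04 ]
side 0.66 [160. 243.] 144 171 234 256 462 [0.6167 0.3376 0.03  ] [0.6149 0.3354 0.028 ]
side 0.6 [130. 235.] 119 144 227 246 392 [0.6629 0.4586 0.03  ] [0.6596 0.4548 0.028 ]
(62, 147) [0.4244 0.0358 0.095 ]
(292, 111) [0.6339 0.0677 0.095 ]
(211, 320) [ 0.554  -0.1499  0.095 ]
```

View pics/b.png

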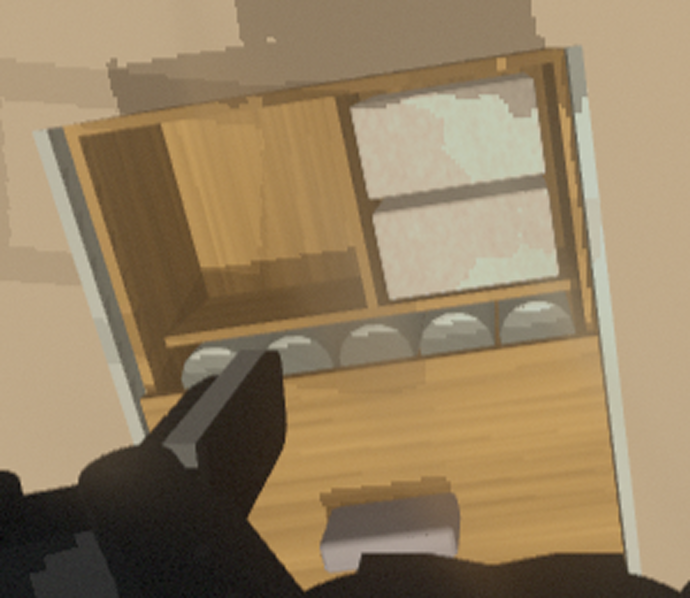

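```bash
cat > box.py <<'E'
from h import *
def fit(w,obs,x0=(.5,0,.15)):
    M=np.array([o[:3] for o in obs],float)/1000;U=np.array([o[3:] for o in obs],float)
    g=lambda q,P:np.c_[P[:,:2]@np.array([[np.cos(q[2]),np.sin(q[2])],[-np.sin(q[2]),np.cos(q[2])]])+q[:2],P[:,2]]
    r=least_squares(lambda q:(proj(w,g(q,M))-U).ravel(),x0,loss="soft_l1")
    return r.x,(proj(w,g(r.x,M))-U).round(1),g
E
python3 - <<'E'
from box import *
s=bot.read_state();w=cam("wrist",s)
k=lambda a,b:(a/2.3+40,b/2.3+90)
obs=[(-50,50,82,*k(80,137)),(-50,-50,8,*k(203,297)),(50,-50,63,*k(368,305)),(-61,55,82,*k(66,130)),(161,55,82,*k(567,50))]
q,e,g=fit(w,obs);print(q,np.degrees(q[2]));print(e.tolist())
# lid +y edge location
for p in (k(140,397),k(597,337)):
    P=hit(w,*p,.091);c,S=np.cos(q[2]),np.sin(q[2]);d=P[:2]-q[:2];print("lid edge, box axes",[c*d[0]+S*d[1],-S*d[0]+c*d[1]])
E
```

```text
[ 0.48424326 -0.01032504  0.14468257] 8.2897004383795
[[-0.6, -0.1], [2.3, 0.6], [-0.2, 2.2], [-7.2, -0.5], [5.6, -0.3]]
lid edge, box axes [np.float64(-0.05234081368285365), np.float64(-0.06629944635268362)]
lid edge, box axes [np.float64(0.15397886992645676), np.float64(-0.06683287727089227)]
```

```bash
python3 -m handwheel '[[0,0,0,4,-33,0,0],[0,0,0,8,-67,0,0],[0,0,0,12,-100,0,0],[0,0,0,16,-134,0,0],[0,0,0,20,-167,0,0.35]]' 30
python3 -m handwheel '[[0,0,0,0,-33,0,0.35],[0,0,0,0,-67,0,0.35],[0,0,0,0,-100,0,0.35],[0,0,0,0,-134,0,0.35],[0,0,0,0,-168,0,0.35]]'
python3 -m handwheel '[[0,0,0.9,0,0,0,0.35],[0,0,1.8,0,0,0,0.35],[0,0,2.7,0,0,0,0.35],[0,0,3.6,0,0,0,0.35],[0,0,4.54,0,0,0,0.35]]'
python3 -m handwheel '[[0,0,0.9,0,0,0,0.35],[0,0,1.8,0,0,0,0.35],[0,0,2.7,0,0,0,0.35],[0,0,3.6,0,0,0,0.35],[0,0,4.54,0,0,0,0.35]]'
python3 -m handwheel '[[0,0,0.9,0,0,0,0.35],[0,0,1.8,0,0,0,0.35],[0,0,2.7,0,0,0,0.35],[0,0,4.54,0,0,0,0.35],[0,0,4.54,0,0,0,0.35]]'
python3 - <<'E'
from h import *
s=bot.read_state();im=bot.capture("wrist");cv2.imwrite("pics/c.png",im[:,:,::-1]);w=cam("wrist",s)
print(s["clock"],s["eef_pos"].round(4),s["gripper_width"],Rq(s["ee_rot"]).round(3).tolist())
for d in bot.masks_of("wrist","jar_stopper"):
    r,c=np.nonzero(d["region"]);print(round(d["score"],2),r.min(),r.max(),c.min(),c.max(),r.size,hit(w,c.mean(),r.mean(),.036).round(4))
E
```

```text
clock: 1.37
eef_pos: [0.62, 0.1686, 0.2314]
ee_rot: [-0.0, 1.0, -0.0, 0.0]
force: [0.8, 0.3, -0.1]
gripper_width: 0.0755
clock: 1.78
eef_pos: [0.6197, 0.3367, 0.2312]
ee_rot: [0.0, 1.0, 0.0, -0.0]
force: [0.8, -0.5, -0.2]
gripper_width: 0.0557
clock: 2.2
eef_pos: [0.6199, 0.3352, 0.2311]
ee_rot: [0.0, 0.971, -0.238, -0.0]
force: [0.1, 0.1, 1.0]
gripper_width: 0.0553
clock: 2.62
eef_pos: [0.6199, 0.335, 0.2312]
ee_rot: [0.0, 0.888, -0.46, -0.0]
force: [-0.1, 0.7, 0.0]
gripper_width: 0.0559
clock: 3.03
eef_pos: [0.6199, 0.335, 0.2312]
ee_rot: [0.0, 0.754, -0.657, -0.0]
force: [-0.1, -1.2, -0.8]
gripper_width: 0.0554
3.0333 [0.6199 0.335  0.2312] 0.0554061157257066 [[0.138, -0.99, -0.0], [-0.99, -0.138, -0.0], [-0.0, 0.0, -1.0]]
0.79 142 196 219 273 2411 [0.6225 0.3444 0.036 ]
0.6 91 148 116 176 2832 [0.6622 0.4587 0.036 ]
```

View pics/c.png

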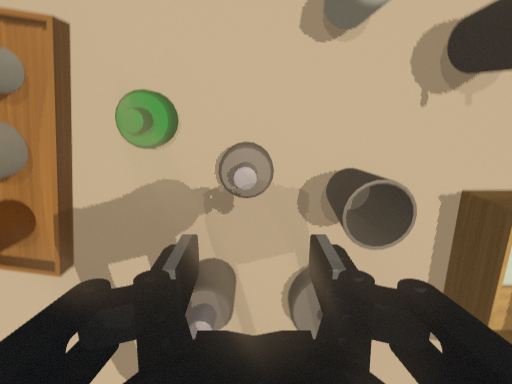

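The squat jar is at wrist px (col 246, row 169), with its stopper top at (245,178). The green jar is at (146,118) and the tumbler at (378,210). The fingers would come down clear of all of them.

```bash
python3 - <<'E'
from h import *
s=bot.read_state();w=cam("wrist",s)
print(hit(w,245,178,.066),hit(w,246,169,.02))
im=cv2.imread("pics/c.png");g=cv2.cvtColor(im,6)[150:200,215:278]
m=(g>125)&(g<200)
b=im[150:200,215:278].astype(int);neu=(abs(b[...,0]-b[...,2])<25)&(b.mean(2)>115)
n,l,st,ce=cv2.connectedComponentsWithStats(neu.astype(np.uint8))
for i in range(1,n):
    if st[i,4]>40:print(st[i],ce[i]+[215,150],hit(w,*(ce[i]+[215,150]),.066).round(4))
E
```

```text
[0.61887566 0.34396083 0.066     ] [0.61964981 0.34412982 0.02      ]
[ 18  16  24  24 436] [244.73853211 177.46788991] [0.6194 0.3443 0.066 ]
```

```bash
python3 -m handwheel '[[0,0,0,-9,-1,20,0.35],[0,0,0,-9,-1,50,0.35],[0,0,0,-9,-1,80,0.35],[0,0,0,-9,-1,105,0.35],[0,0,0,-9,-1,120,0.35]]'
python3 -m handwheel '[[0,0,0,0,0,18,0.35],[0,0,0,0,0,36,0.35],[0,0,0,0,0,52,0.35],[0,0,0,0,0,63,0.35],[0,0,0,0,0,69,0.35]]'
python3 -m handwheel '[[0,0,0,0,0,0,0.6],[0,0,0,0,0,0,0.85],[0,0,0,0,0,0,1],[0,0,0,0,0,0,1],[0,0,0,0,0,0,1]]' 40
python3 -m handwheel '[[0,0,0,0,0,0,1],[0,0,0,0,0,0,1],[0,0,0,0,0,-2,1],[0,0,0,0,0,-5,1],[0,0,0,0,0,-10,1]]' 40
```

```text
clock: 3.55
eef_pos: [0.6178, 0.3433, 0.1078]
ee_rot: [0.002, 0.757, -0.653, -0.001]
force: [0.2, -0.2, 0.7]
gripper_width: 0.0554
clock: 3.97
eef_pos: [0.6187, 0.3436, 0.0404]
ee_rot: [0.001, 0.757, -0.654, -0.001]
force: [-0.6, -0.2, 0.1]
gripper_width: 0.0557
clock: 4.38
eef_pos: [0.6203, 0.3443, 0.0433]
ee_rot: [-0.001, 0.756, -0.654, 0.0]
force: [-0.4, 0.1, 0.8]
gripper_width: 0.0246
clock: 4.8
eef_pos: [0.6189, 0.3437, 0.0517]
ee_rot: [0.001, 0.756, -0.654, -0.0]
force: [-0.6, -1.1, -0.4]
gripper_width: 0.025
```

```bash
python3 -m handwheel '[[0,0,0,0,0,-20,1],[0,0,0,0,0,-50,1],[0,0,0,0,0,-85,1],[0,0,0,0,0,-120,1],[0,0,0,0,0,-140,1]]'
python3 -m handwheel '[[0,0,0,15,8,0,1],[0,0,0,45,25,0,1],[0,0,0,75,42,0,1],[0,0,0,105,58,0,1],[0,0,0,135,75,0,1]]'
python3 -m handwheel '[[0,0,0,30,17,0,1],[0,0,0,60,33,0,1],[0,0,0,90,50,0,1],[0,0,0,120,67,0,1],[0,0,0,140,78,0,1]]'
python3 -m handwheel '[[0,0,0,25,14,0,1],[0,0,0,42,24,0,1],[0,0,0,52,29,0,1],[0,0,0,56,32,0,1],[0,0,0,56,32,0,1]]'
python3 - <<'E'
from h import *
s=bot.read_state();im=bot.capture("wrist");bot.capture("side")
cv2.imwrite("pics/d.png",im[:,:,::-1])
print(s["clock"],s["eef_pos"].round(4),s["ee_rot"].round(3),s["gripper_width"],s["force"])
E
```

```text
clock: 5.22
eef_pos: [0.6211, 0.3447, 0.197]
ee_rot: [-0.002, 0.756, -0.654, 0.001]
force: [0.4, 0.3, -1.0]
gripper_width: 0.0247
clock: 5.63
eef_pos: [0.564, 0.1985, 0.1925]
ee_rot: [0.0, 0.757, -0.654, 0.0]
force: [0.5, -0.5, -0.7]
gripper_width: 0.0245
clock: 6.05
eef_pos: [0.5059, 0.0476, 0.1925]
ee_rot: [0.001, 0.756, -0.654, -0.0]
force: [0.2, 0.2, -2.9]
gripper_width: 0.025
clock: 6.47
eef_pos: [0.4841, -0.0106, 0.1925]
ee_rot: [-0.0, 0.756, -0.655, 0.0]
force: [-0.2, 0.5, -1.8]
gripper_width: 0.0249
6.4667 [ 0.4841 -0.0106  0.1925] [-0.     0.756 -0.655  0.   ] 0.02491136571073512 [-0.15946612  0.46170401 -1.78650306]
```

View pics/d.png

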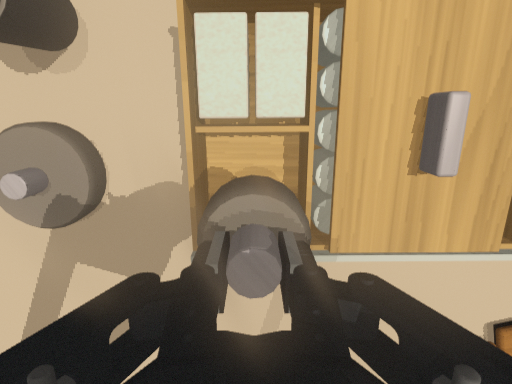

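The jar is held and hangs straight. The pocket's +x and -y inner walls meet at about (307,132), and the lid handle top runs from (425,92) to (467,175). I'll check the pocket fit against these.

```bash
python3 - <<'E'
from box import *
s=bot.read_state();w=cam("wrist",s)
q=np.array([.4842,-.0103,.1447]);_,_,g=fit(w,[(50,-50,63,307,132)]*2)
P=np.array([[50,-50,63],[50,50,63],[50,50,82],[161,55,82],[50,55,82],[50,-67,91],[50,-142,119]])/1000
for p,u in zip(P,proj(w,g(q,P)).round(1)):print((p*1000).round(),u)
im=cv2.imread("pics/d.png")
cr=im[60:260,165:355];cv2.imwrite("pics/e.png",cv2.resize(cr,None,fx=3,fy=3,interpolation=cv2.INTER_CUBIC))
gr=cv2.cvtColor(im,6)
for pt in P: pass
for (a,b) in ((447,104),(462,92),(466,104)): print(hit(w,a,b,.119))
E
```

```text
[ 50. -50.  63.] [311.3 132.3]
[50. 50. 63.] [197.9 132.3]
[50. 50. 82.] [193.8 133.9]
[161.  55.  82.] [178.8 -22.2]
[50. 55. 82.] [187.7 133.9]
[ 50. -67.  91.] [339.3 134.8]
[  50. -142.  119.] [456.7 137.8]
[ 0.5751663  -0.12967503  0.119     ]
[ 0.5841337  -0.13727468  0.119     ]
[ 0.57704039 -0.142518    0.119     ]
```

View pics/e.png

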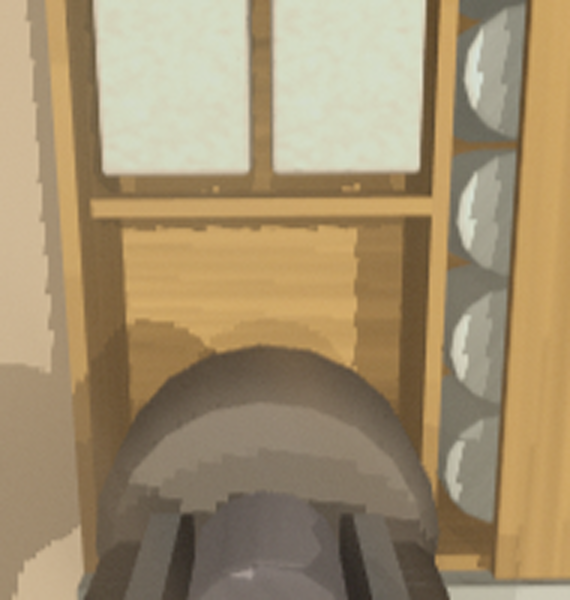

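```bash
python3 -m handwheel '[[0,0,0,-1,0,15,1],[0,0,0,-1,0,40,1],[0,0,0,-1,0,65,1],[0,0,0,-1,0,90,1],[0,0,0,-1,0,105,1]]'
python3 -m handwheel '[[0,0,0,0,0,12,1],[0,0,0,0,0,20,1],[0,0,0,0,0,27,1],[0,0,0,0,0,31,1],[0,0,0,0,0,33,1]]'
python3 -m handwheel '[[0,0,0,0,0,0,1],[0,0,0,0,0,0,1],[0,0,0,0,0,0,1],[0,0,0,0,0,0,1],[0,0,0,0,0,0,1]]'
python3 -m handwheel '[[0,0,0,0,0,1,1],[0,0,0,0,0,2,1],[0,0,0,0,0,2.5,1],[0,0,0,0,0,3,1],[0,0,0,0,0,3,1]]'
```

```text
clock: 6.98
eef_pos: [0.4836, -0.0077, 0.0852]
ee_rot: [0.0, 0.757, -0.654, -0.001]
force: [-0.7, -0.2, -2.2]
gripper_width: 0.0246
clock: 7.4
eef_pos: [0.4844, -0.0088, 0.054]
ee_rot: [-0.0, 0.757, -0.654, -0.0]
force: [-0.6, -0.0, -2.0]
gripper_width: 0.0247
clock: 7.82
eef_pos: [0.4844, -0.0093, 0.0547]
ee_rot: [-0.0, 0.756, -0.654, 0.0]
force: [1.0, 0.0, -0.9]
gripper_width: 0.0249
clock: 8.23
eef_pos: [0.484, -0.0092, 0.0512]
ee_rot: [0.0, 0.756, -0.654, -0.0]
force: [-0.4, -0.7, -1.5]
gripper_width: 0.0251
```

```bash
for i in 1; do python3 -m handwheel '[[0,0,0,0,0,0.3,1],[0,0,0,0,0,0.6,1],[0,0,0,0,0,0.8,1],[0,0,0,0,0,0.8,1],[0,0,0,0,0,0.8,1]]'; done
python3 -m handwheel '[[0,0,0,0,0,0.3,1],[0,0,0,0,0,0.6,1],[0,0,0,0,0,0.8,1],[0,0,0,0,0,0.8,1],[0,0,0,0,0,0.8,1]]'
```

```text
clock: 8.65
eef_pos: [0.484, -0.0092, 0.0512]
ee_rot: [0.0, 0.756, -0.654, 0.0]
force: [-2.1, -0.8, 9.4]
gripper_width: 0.0245
clock: 9.07
eef_pos: [0.484, -0.0092, 0.0511]
ee_rot: [0.0, 0.756, -0.654, 0.0]
force: [-5.3, -0.4, 19.4]
gripper_width: 0.0247
```

The jar is on the floor, so I'll relax the pressure, open the fingers and retreat.

```bash
python3 -m handwheel '[[0,0,0,0,0,-0.6,1],[0,0,0,0,0,-1.2,1],[0,0,0,0,0,-1.4,1],[0,0,0,0,0,-1.4,1],[0,0,0,0,0,-1.4,1]]'
python3 -m handwheel '[[0,0,0,0,0,0,0.6],[0,0,0,0,0,0,0.5],[0,0,0,0,0,0,0.4],[0,0,0,0,0,0,0.4],[0,0,0,0,0,0,0.4]]' 
python3 -m handwheel '[[0,0,0,0,0,-10,0.4],[0,0,0,0,0,-30,0.4],[0,0,0,0,0,-60,0.4],[0,0,0,0,0,-95,0.4],[0,0,0,0,0,-130,0.4]]'
python3 - <<'E'
from h import *
s=bot.read_state();im=bot.capture("wrist");cv2.imwrite("pics/f.png",im[:,:,::-1])
im2=bot.capture("side")
cv2.imwrite("pics/f2.png",np.hstack([im[:,:,::-1],cv2.resize(im2[170:360,230:440,::-1],(424,384))])[:, :, :][:600,:])
cv2.imwrite("pics/f2.png",cv2.resize(cv2.imread("pics/f2.png"),(800,328),interpolation=cv2.INTER_AREA))
print(s["clock"],s["eef_pos"].round(4),s["ee_rot"].round(3),s["gripper_width"],s["force"])
E
```

```text
clock: 9.48
eef_pos: [0.4842, -0.0092, 0.0512]
ee_rot: [0.0, 0.756, -0.654, 0.0]
force: [-1.8, -0.5, 4.5]
gripper_width: 0.0246
clock: 9.9
eef_pos: [0.4841, -0.0091, 0.051]
ee_rot: [0.0, 0.756, -0.654, -0.0]
force: [-0.1, 0.6, 0.1]
gripper_width: 0.0512
clock: 10.32
eef_pos: [0.4833, -0.009, 0.1828]
ee_rot: [0.0, 0.756, -0.654, -0.001]
force: [1.3, 0.9, 0.3]
gripper_width: 0.0512
10.3167 [ 0.4833 -0.009   0.1828] [ 0.     0.756 -0.654 -0.001] 0.05121418605735182 [1.31749197 0.9384615  0.31306284]
```

View pics/f2.png

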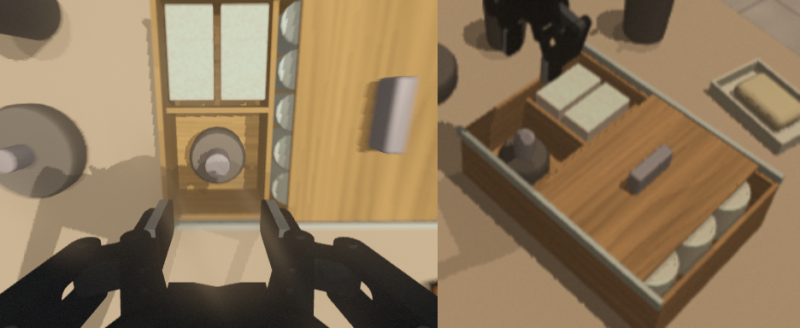

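The jar stands upright and centred on the pocket floor, at about (217,155) in the left panel. The lid handle is clear at about (400,115), so I'll go to it, grip it across y and slide.

```bash
python3 -m handwheel '[[0,0,0,28,-10,0,0.4],[0,0,0,62,-22,0,0.4],[0,0,0,96,-34,0,0.4],[0,0,0,126,-45,0,0.4],[0,0,0,140,-50,0,0.4]]'
python3 -m handwheel '[[0,0,0,0,0,15,0.4],[0,0,0,0,0,35,0.4],[0,0,0,0,0,55,0.4],[0,0,0,0,0,65,0.4],[0,0,0,0,0,70,0.4]]'
python3 -m handwheel '[[0,0,0,0,0,6,0.4],[0,0,0,0,0,12,0.4],[0,0,0,0,0,16,0.4],[0,0,0,0,0,16,0.4],[0,0,0,0,0,16,0.4]]'
python3 -m handwheel '[[0,0,0,0,0,0,0.6],[0,0,0,0,0,0,0.8],[0,0,0,0,0,0,1],[0,0,0,0,0,0,1],[0,0,0,0,0,0,1]]' 30
python3 -m handwheel '[[0,0,0,0,0,0,1],[0,0,0,0,0,0,1],[0,0,0,0,0,0,1],[0,0,0,0,0,0,1],[0,0,0,0,0,0,1]]' 30
```

```text
clock: 10.83
eef_pos: [0.5557, -0.144, 0.1812]
ee_rot: [0.0, 0.756, -0.655, 0.001]
force: [0.6, 0.3, 0.1]
gripper_width: 0.0513
clock: 11.25
eef_pos: [0.552, -0.1396, 0.1093]
ee_rot: [0.001, 0.756, -0.654, -0.002]
force: [0.1, 0.1, 0.1]
gripper_width: 0.0515
clock: 11.67
eef_pos: [0.5539, -0.1405, 0.0953]
ee_rot: [-0.0, 0.756, -0.654, 0.0]
force: [0.1, -0.4, -0.6]
gripper_width: 0.0515
clock: 12.08
eef_pos: [0.5541, -0.1408, 0.0957]
ee_rot: [-0.0, 0.756, -0.654, 0.001]
force: [-0.6, -1.0, 3.4]
gripper_width: 0.0152
clock: 12.5
eef_pos: [0.5541, -0.1408, 0.0957]
ee_rot: [-0.0, 0.756, -0.654, 0.001]
force: [-0.5, -0.6, 5.7]
gripper_width: 0.0155
```

```bash
python3 -m handwheel '[[0,0,0,-5,0,-0.5,1],[0,0,0,-15,0,-0.5,1],[0,0,0,-27,0,-0.5,1],[0,0,0,-40,0,-0.5,1],[0,0,0,-52,0,-0.5,1]]'
python3 -m handwheel '[[0,0,0,-12,0,0,1],[0,0,0,-24,0,0,1],[0,0,0,-35,0,0,1],[0,0,0,-44,0,0,1],[0,0,0,-50,0,0,1]]'
python3 -m handwheel '[[0,0,0,-3,0,0,1],[0,0,0,-6,0,0,1],[0,0,0,-9,0,0,1],[0,0,0,-11,0,0,1],[0,0,0,-12,0,0,1]]'
```

```text
clock: 12.92
eef_pos: [0.546, -0.0874, 0.0957]
ee_rot: [-0.0, 0.756, -0.654, 0.0]
force: [0.7, -1.7, 2.3]
gripper_width: 0.0153
clock: 13.33
eef_pos: [0.5386, -0.0381, 0.0957]
ee_rot: [0.0, 0.757, -0.654, -0.0]
force: [-1.2, -1.6, 6.5]
gripper_width: 0.0151
clock: 13.75
eef_pos: [0.5369, -0.0274, 0.0956]
ee_rot: [0.0, 0.756, -0.654, -0.0]
force: [-2.3, -1.0, 6.4]
gripper_width: 0.015
```

```bash
python3 -m handwheel '[[0,0,0,-1,0,0,1],[0,0,0,-2,0,0,1],[0,0,0,-3,0,0,1],[0,0,0,-4,0,0,1],[0,0,0,-5,0,0,1]]'
python3 -m handwheel '[[0,0,0,-0.6,0,0,1],[0,0,0,-1.2,0,0,1],[0,0,0,-1.8,0,0,1],[0,0,0,-2.4,0,0,1],[0,0,0,-3,0,0,1]]'
```

```text
clock: 14.17
eef_pos: [0.5362, -0.0227, 0.0957]
ee_rot: [0.0, 0.756, -0.654, -0.0]
force: [-1.9, -0.8, 5.5]
gripper_width: 0.0156
clock: 14.58
eef_pos: [0.5361, -0.0217, 0.0956]
ee_rot: [0.001, 0.757, -0.654, 0.001]
force: [-3.2, -12.5, 3.7]
gripper_width: 0.0154
```

```bash
python3 -m handwheel '[[0,0,0,-0.5,0,0,1],[0,0,0,-1,0,0,1],[0,0,0,-1,0,0,1],[0,0,0,-1,0,0,1],[0,0,0,-1,0,0,1]]'
python3 -m handwheel '[[0,0,0,0.5,0,0,1],[0,0,0,1,0,0,1],[0,0,0,1.5,0,0,1],[0,0,0,2,0,0,1],[0,0,0,2,0,0,1]]'
python3 -m handwheel '[[0,0,0,0,0,0,0.6],[0,0,0,0,0,0,0.5],[0,0,0,0,0,0,0.4],[0,0,0,0,0,0,0.4],[0,0,0,0,0,0,0.4]]'
python3 -m handwheel '[[0,0,0,0,0,-10,0.4],[0,0,0,0,0,-30,0.4],[0,0,0,0,0,-60,0.4],[0,0,0,0,0,-95,0.4],[0,0,0,0,0,-125,0.4]]'
python3 -m handwheel '[[0,0,0,0,0,0,0.4],[0,0,0,0,0,0,0.4],[0,0,0,0,0,0,0.4],[0,0,0,0,0,0,0.4],[0,0,0,0,0,0,0.4]]'
python3 - <<'E'
from h import *
s=bot.read_state();im=bot.capture("wrist")
im2=bot.capture("side")
o=np.hstack([im,cv2.resize(im2[170:360,230:440],(424,384))])[:,:,::-1]
cv2.imwrite("pics/g.png",cv2.resize(o,(800,328),interpolation=cv2.INTER_AREA));cv2.imwrite("pics/gw.png",im[:,:,::-1])
print(s["clock"],s["eef_pos"].round(4))
E
```

```text
clock: 15.0
eef_pos: [0.5361, -0.0217, 0.0957]
ee_rot: [0.002, 0.757, -0.654, 0.001]
force: [-1.8, -13.6, 4.4]
gripper_width: 0.0155
clock: 15.42
eef_pos: [0.5361, -0.0217, 0.0957]
ee_rot: [0.001, 0.756, -0.654, 0.0]
force: [-1.3, -6.0, 5.3]
gripper_width: 0.0156
clock: 15.83
eef_pos: [0.5362, -0.0205, 0.0954]
ee_rot: [0.0, 0.756, -0.654, -0.0]
force: [-1.1, -0.1, -0.7]
gripper_width: 0.0514
clock: 16.25
eef_pos: [0.5363, -0.0206, 0.223]
ee_rot: [-0.0, 0.756, -0.654, 0.0]
force: [-0.3, -0.5, -0.3]
gripper_width: 0.0513
clock: 16.67
eef_pos: [0.5352, -0.0206, 0.2192]
ee_rot: [0.001, 0.756, -0.654, -0.001]
force: [0.2, -0.2, -0.5]
gripper_width: 0.0515
16.6667 [ 0.5352 -0.0206  0.2192]
```

View pics/g.png

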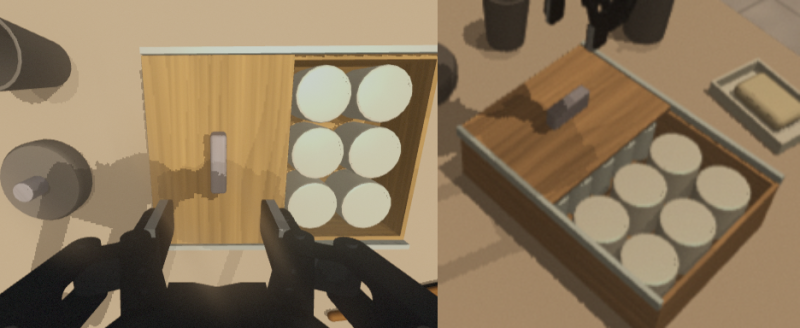

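```bash
python3 -c "
from plant import bot
print(bot.finish_job())"
```

```text
the job is handed in; nothing more can be done
None
```

The squat jar is in the empty pocket and the half-lid is closed over it. I handed the job in at about 17 s; it gives no verdict.

- **Jar:** I lifted the squat grey jar by its stopper and lowered it until the wrist force rose, which showed it was on the floor. The highest reading was about 19 N. I eased that off to about 4.5 N before opening the fingers. The picture afterwards showed it upright and centred in the pocket.
- **Lid:** I gripped the handle and slid the lid about 120 mm until it stopped moving and the force along the slide rose from about 2 N to 13 N. I then eased off, let go and backed away.
- **Last checks:** The last pictures show the lid flush with the box's end and the pocket half fully covered. The arm was about 100 mm above the handle, and the force on the tool read about zero.

No check failed. Two measurements differed a little: the scene and side cameras were about 6 mm apart on the jar's position, which I settled from the wrist camera. Two rim corners in the box fit were 6–7 px off; a closer look moved the pocket by only 1–2 mm.

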